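# Load the food warmer and set it

## Task

Load the food warmer: swing the long wooden board well clear of the tray by pushing its free end, stand all the heavy salsa jars upright on the tray floor, and lay all the light cartons flat on top of the jars (on one another if need be), centred so that they lie within the tray's outline. Then swing the board back so that it lies straight along the middle of the tray, and only after that turn the selector to the red dot. Leave the other things on the counter where they are.

Things in the scene. Friction and masses are not known exactly. Their poses are not given: they have to be found in the camera images.
- warmer: food warmer, fixed: steel tray 220 mm (its x, away from the robot) x 140 mm (y, to the left) outside, 210 x 130 inside; floor 20 mm, wall tops 65 mm above the counter. Origin on the counter under the tray's centre, z up. Grey control box 110 x 110 x 45 mm high centred at x -50, y -155 mm. Board's post, 26 mm across, at x +195, y 0. Red strip: middle of the tray's near wall
- board (a joint): angle (rad) of the long wooden board that turns level about the post: 0 = straight along the tray's middle, free end to the warmer's -x; grows as the free end swings to the robot's right (counter-clockwise from above). Range -0.6 to 1.4, starts near 0; well clear = over 1.0. Pivot friction 0.25 N m: it stays where it is left; no stop at 0
- board_tip (a point): middle of the board's free end, 300 mm from the pivot, at half thickness (189 mm above the counter). The board is 80 mm wide and 18 mm thick: underside 180 mm, top 198 mm above the counter
- board_pivot (a point): the board's pivot axis at half its thickness, 195 mm beyond the tray's centre along the warmer's x (fixed; axes as the warmer's). The board reaches 30 mm behind it
- selector (a joint): angle (rad) of the black selector knob, growing clockwise from above; it clicks into four detents 0, 0.6, 1.2, 1.8 (white, white, RED, white dots): red is 1.2. Starts at or near one of the first two. At 0 its white pointer line points to the warmer's -x, its grip bar along x. Takes up to 0.1 N m; settles in the nearest detent on release
- selector_grip (a point): on the selector's axis, 78 mm above the counter, at the height to grip its bar (48 mm long, 14 mm thick, top 87 mm and underside 55 mm above the counter); turns with the selector, x along the bar, pointer at its -x end
- jar1: a full, heavy glass salsa jar: upright cylinder 58 mm across and 70 mm high with a red screw lid and a white label band, about 0.32 kg; origin at the centre of its underside, z up its axis. Two or three jars are present
- jar2: a full, heavy glass salsa jar: upright cylinder 58 mm across and 70 mm high with a red screw lid and a white label band, about 0.32 kg; origin at the centre of its underside, z up its axis. Two or three jars are present
- jar3: a full, heavy glass salsa jar: upright cylinder 58 mm across and 70 mm high with a red screw lid and a white label band, about 0.32 kg; origin at the centre of its underside, z up its axis. Two or three jars are present
- carton1: a light closed cardboard take-away carton with a green band round its middle: 150 mm long (its x axis), 60 mm wide (y), 35 mm high, about 50 g; origin at the centre of its underside, z up. Starts flat on the counter. One or two cartons are present
- carton2: a light closed cardboard take-away carton with a green band round its middle: 150 mm long (its x axis), 60 mm wide (y), 35 mm high, about 50 g; origin at the centre of its underside, z up. Starts flat on the counter. One or two cartons are present
- shaker: bystander: white salt shaker with a green cap, 36 mm across, 70 mm high; origin under its centre
- small_tub: bystander: white tub with a blue lid, 90 mm across, 77 mm high; origin under its centre
- knife: bystander: kitchen knife with a red handle, 240 mm long, lying flat, 14 mm high; origin at its middle
- bowl: bystander: terracotta bowl, 124 mm across, 50 mm high; origin under its centre
- squeeze: bystander: yellow squeeze bottle, 52 mm across, 130 mm high; origin under its centre
- spatula: bystander: spatula 280 mm long lying flat; origin at its middle
Not all that is in view belongs to the job. What is shaped like the jar3 but black or yellow is not meant.

How it is judged:
By the outcome, as a careful person would: the job done as asked, in the order asked, and still so for the second after the job is handed in, with the robot touching nothing.
Of jar1, jar2, jar3 only 2 to 3 are there at a start; the rules pass over those that are not, and their reading is None.
Of carton1, carton2 only 1 to 2 are there at a start; the rules pass over those that are not, and their reading is None.
At some moment in a run one of jar1, jar2, jar3 may be knocked a few centimetres aside while the robot is not near it.
It also fails if it takes over 210 s, if anything falls off the work surface, if the arm or the gripper's body presses on something with over 40 N, if the wrist force passes 120 N, or if a joint passes its speed limit or range.

## Robot

A 6-joint arm with a two-finger parallel gripper is mounted at the origin on the work surface. World frame = base frame: x ahead of the robot, y to its left, z up, the work surface at z = 0. Lengths are in m, angles in rad, forces in N, time in s.
With the tool pointing down it reaches from about 0.35 to 0.775 m from the base axis. Payload 7.3 kg.
Tool frame: the origin (TCP) lies on the mounting face of the last link; the fingertips stand 178 mm ahead of it and the grasp point (between the pads) lies 159 mm ahead of it (robot.grip_depth is the distance from the TCP to the grasp point, in m); z points along the fingers, y is the line along which they close (so a half turn about z gives the same grasp; the last joint's range is limited). The gripper opens to 92 mm and grips with 3 to 60 N. Pads are 19 mm wide; open, the fingers measure 130 mm over their backs; the gripper's body (75 mm by 190 mm) begins 47 mm behind the grasp point.
Start: joints at [-1.489, 0.342, 1.524, -0, 1.275, -0.146], TCP at [0.119, -0.511, 0.405] pointing down, gripper open.
Joint ranges: [-2.53, 2.53], [-0.77, 2.02], [0.04, 2.7], [-1, 4.14], [0.28, 2.66], [-3.11, 3.11]. Speed limits (rad/s): [2.57, 2.57, 3.14, 3.14, 3.14, 3.14].

## Interface

Orientations are given as [roll, pitch, yaw] about the fixed x, y, z axes, in that order (R = Rz(yaw) Ry(pitch) Rx(roll)).
In Python, from cell import observe, cams, robot, models gives the robot as it stands.
- The arm moves only by the shell command python3 -m jog 'ROWS' [FORCE]. ROWS is JSON, a list of rows, each a list of 3 entries, a list of its own where there are three numbers: the shift along the tool's x, y, z each as a share of 0.4 m, from -1 to 1, then the turn about the tool's z as a share of pi rad, from -1 to 1, then the closure, from 0 (fully open) to 1 (shut). In form: [[[x, y, z], turn, jaw], ...]. A call has 1 to 12 rows; each row is the pose to reach, as a shift and turn from the pose commanded when the call began, along the tool's axes at that moment, turning the shorter way round; what a row does not reach only later rows make up. A row lasts 1/8 s, in which the tool goes at most 62.5 mm and 10.7 degrees, less where a joint would pass 70% of its speed; a pose out of reach is approached as far as the arm can. A call with a number of a shift or a turn outside -1 to 1 is refused whole. A call with a gripper value outside its range is refused whole. The fingers move at their own pace and stop on an object; FORCE is the grip in N (left out, the last holds). Time passes only in rows, so rows that repeat a pose let the fingers close. It gives the time, the measured TCP pose, the force, the opening and the grip force at its end, in the units of the state.
- observe(): the state, without advancing time (a new reading comes with each control period).
- cams.read_camera(name): name is "scene" or "top"; returns the picture (420x560x3 uint8, red, green, blue); there is no depth.
- cams.camera_model(name): a dict with "camera_matrix" (3x3 intrinsics, pixels), "pose" (4x4, takes a point from camera to world coordinates). Camera axes: x right, y down, z forward; pixel columns grow to the right and rows downward; lengths in m; the calibration is good to about 2 mm. A picture is of the moment at which its call begins. camera_model takes no time and is no camera call.
- robot.hand_in(): hands the job in; it is judged then, once.
Trained networks look in the newest picture that a camera, given by its name, has taken for a name from the list of things; names that differ only in an ending like _2 or _b are one class to them, and where a whole thing is asked for, a point or a joint stands for the part that bears it (a point fixed in the world has none). Each returns a list of dicts, best first, with "confidence" (0 to 1); they miss things now and then, are a little off and sometimes report something else, mostly with a low value. They report only what shows in the picture. A call takes as long as a camera call. They do not tell look-alikes from the thing itself.
- models.find_in(target, camera): "position" ([x, y, z] in m, in world coordinates, good to about 4 mm: the middle of the surface that is visible of it).
- models.pinpoint(target, camera): "position" ([x, y, z] in m, in world coordinates, good to about 4 mm: a listed point, or the origin of a listed thing).
The state is a dict: "time": time; "qpos": joint angles; "qvel": joint speeds; "joint_efforts": joint torques, N m; "tool_pos": TCP position; "tool_rot": TCP orientation; "contact_force": force on the tool from outside, world axes, zero at the start; "torque": the same for the moment, N m; "opening": finger opening in m; "grip_force": force on a finger pad.
Only numpy, scipy, OpenCV 4.12 (cv2) and the standard library are available. Lean on these libraries where they do the work, as an engineer would, in place of code of your own. Each camera call takes 0.05 s, during which the arm holds its last target. There are 200 camera calls.

## Working session

There is one attempt and no reset: what is moved stays moved. The work goes in short steps, Python scripts to look and compute and a shell command to move; the robot and the scene stay as the last step left them, time stands still between calls to the robot, and variables do not carry over. Pictures are saved under pics/ and viewed, at most 14 in all, crops included, and the job is handed in when it is done.

```bash
ls; mkdir -p pics; python3 - <<'E'
from cell import observe,cams,robot,models
import cv2
for n in("scene","top"):
    im=cams.read_camera(n); cv2.imwrite(f"pics/{n}0.png",im[:,:,::-1])
    m=cams.camera_model(n); print(n,m["camera_matrix"],m["pose"])
print(observe())
for n in["top","scene"]:
  for t in["warmer","board_tip","board_pivot","selector_grip","jar1","carton1","shaker","small_tub","knife","bowl","squeeze","spatula"]:
    try: print(n,t,[( [round(float(v),3) for v in d["position"]],round(d["confidence"],2)) for d in models.pinpoint(t,n)])
    except Exception as e: print(n,t,e)
E
```

```text
pics
scene [[395.18466612   0.         279.7895963 ]
 [  0.         395.18466612 210.27757072]
 [  0.           0.           1.        ]] [[-0.51544     0.53343242 -0.67065002  1.35902936]
 [ 0.85691655  0.32446584 -0.40051959  0.46005583]
 [ 0.00395289 -0.78113492 -0.62434975  0.89740123]
 [ 0.          0.          0.          1.        ]]
top [[485.42012802   0.         275.83853446]
 [  0.         485.42012802 215.02531447]
 [  0.           0.           1.        ]] [[-0.02852354 -0.99775521  0.06058836  0.49076707]
 [-0.99946782  0.02750783 -0.01753279  0.00687765]
 [ 0.01582678 -0.06105622 -0.99800884  1.43833894]
 [ 0.          0.          0.          1.        ]]
{'time': 0.1, 'qpos': array([-1.48894303e+00,  3.42638401e-01,  1.52491724e+00, -3.87789441e-06,
        1.27538090e+00, -1.46003063e-01]), 'qvel': array([-0.00208451, -0.00040586, -0.0026228 ,  0.00049623, -0.00226576,
       -0.00066364]), 'joint_efforts': array([ 2.19699243e-03, -4.32005024e+01, -2.44693816e+01,  7.21305376e-02,
        5.25851024e-02, -3.74887202e-05]), 'tool_pos': array([ 0.11860193, -0.51130592,
[... 1254 characters left out ...]
.185], 0.68)]
scene board_pivot [([0.676, -0.036, 0.184], 0.81), ([0.589, 0.199, 0.004], 0.61)]
scene selector_grip [([0.41, -0.141, 0.076], 0.44)]
scene jar1 [([0.699, 0.263, -0.002], 0.93), ([0.632, 0.377, -0.003], 0.85), ([0.565, 0.3, -0.001], 0.67), ([0.513, 0.201, 0.002], 0.66), ([0.405, 0.181, -0.0], 0.65)]
scene carton1 [([0.408, 0.364, 0.001], 0.79)]
scene shaker [([0.718, 0.149, 0.005], 0.75), ([0.505, 0.496, -0.003], 0.51)]
scene small_tub [([0.719, 0.146, 0.001], 0.86)]
scene knife [([0.36, -0.351, 0.001], 0.77)]
scene bowl [([0.601, -0.489, -0.003], 0.75), ([0.409, -0.142, 0.078], 0.66)]
scene squeeze [([0.468, -0.383, 0.001], 0.72)]
scene spatula [([0.655, -0.341, 0.002], 0.59)]
```

View pics/top0.png

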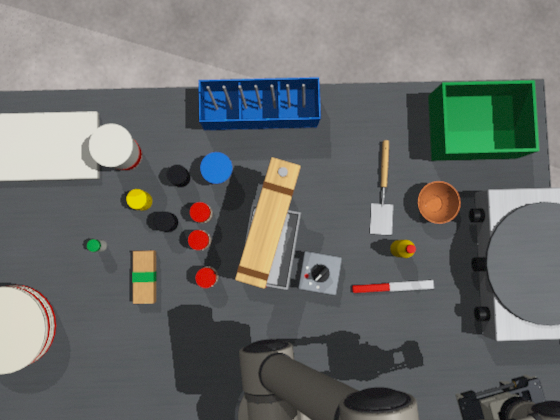

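View pics/scene0.png

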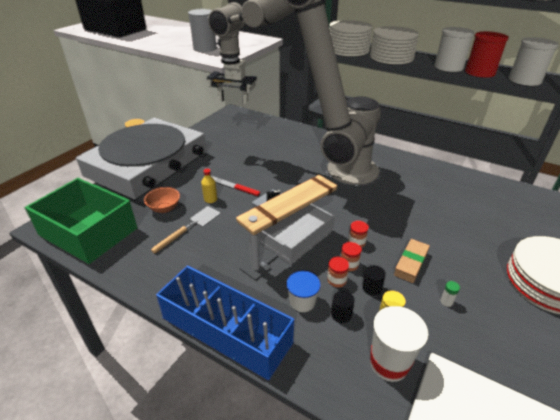

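Top view: red-lidded jars at (201,212), (199,240) and (206,277). The look-alikes are black at (178,176) and (162,221), and yellow at (139,200). There is one carton, at (144,277). The board lies over the tray from (282,172) to (252,278), and the knob is at (320,273). I'll choose the three red lids, and check them and the warmer fit in one overlay crop.

```bash
cat > h.py <<'E'
import numpy as np, cv2
from cell import observe,cams,robot,models
def proj(n,P):
    m=cams.camera_model(n); T=np.linalg.inv(np.array(m["pose"])); P=np.atleast_2d(P)
    r,_=cv2.Rodrigues(T[:3,:3]); return cv2.projectPoints(P.astype(float),r,T[:3,3],np.array(m["camera_matrix"]),None)[0][:,0]
def ray(n,uv,z):
    m=cams.camera_model(n); M=np.array(m["pose"]); d=M[:3,:3]@np.linalg.solve(np.array(m["camera_matrix"]),[uv[0],uv[1],1])
    return M[:3,3]+d*(z-M[2,3])/d[2]
def w2p(W,P):
    P=np.atleast_2d(P).astype(float); c,s=np.cos(W[2]),np.sin(W[2])
    return np.c_[W[0]+c*P[:,0]-s*P[:,1],W[1]+s*P[:,0]+c*P[:,1],P[:,2]]
def rect(cx,cy,lx,ly,z): return [[cx+a*lx/2,cy+b*ly/2,z] for a,b in((-1,-1),(1,-1),(1,1),(-1,1))]
def board(W,th,z=.198):
    c,s=np.cos(th),np.sin(th); P=np.array(rect(-.135,0,.33,.08,z)); Q=P.copy()
    Q[:,0]=.195+c*P[:,0]-s*P[:,1]; Q[:,1]=s*P[:,0]+c*P[:,1]; return w2p(W,Q)
def draw(n,im,P,col,ox,oy,k): cv2.polylines(im,[np.int32((proj(n,P)-[ox,oy])*k)],True,col,1)
def crop(n,im,x0,y0,x1,y1,k,name,polys):
    c=cv2.resize(im[y0:y1,x0:x1,::-1],None,fx=k,fy=k,interpolation=cv2.INTER_CUBIC).copy()
    for P,col in polys: draw(n,c,P,col,x0-.5+.5/k,y0-.5+.5/k,k)
    cv2.imwrite("pics/"+name,c)
def find(t,n="top"): 
    return [(np.round(d["position"],4).tolist(),round(d["confidence"],2)) for d in models.pinpoint(t,n)]
def red(im,n="top",z=.07):   # centres of red lids
    hsv=cv2.cvtColor(im,cv2.COLOR_RGB2HSV); m=(((hsv[...,0]<8)|(hsv[...,0]>172))&(hsv[...,1]>150)&(hsv[...,2]>90)).astype(np.uint8)
    k,_,st,ce=cv2.connectedComponentsWithStats(m)
    return [(np.round(ray(n,ce[i],z)[:2],4).tolist(),int(st[i,4]),st[i,2:4].tolist()) for i in range(1,k) if st[i,4]>60]
def go(x,y,z,yaw,grasp=True):
    """shares for a move of grasp point (or tcp) to x,y,z with tool yaw"""
    o=observe(); p=np.array(o["tool_pos"]); ya=o["tool_rot"][2]
    from scipy.spatial.transform import Rotation as R
    Rm=R.from_euler("xyz",o["tool_rot"]).as_matrix()
    t=np.array([x,y,z+robot.grip_depth if grasp else z]); d=Rm.T@(t-p)
    dy=(yaw-ya+np.pi/2)%np.pi-np.pi/2
    return np.round(np.r_[d/.4,-dy/np.pi],4).tolist()
E
python3 - <<'E'
from h import *
im=cams.read_camera("top"); W=[.4885,.0015,-.19]
print(red(im))
hsv=cv2.cvtColor(im,cv2.COLOR_RGB2HSV)
crop("top",im,120,150,350,310,3.4,"c1.png",[(w2p(W,rect(0,0,.22,.14,.065)),(255,0,255)),(w2p(W,rect(-.05,-.155,.11,.11,.045)),(255,0,255)),(board(W,-.11),(255,255,0))])
x=im[250:305,130:160].astype(int); m=((hsv[250:305,130:160,1]>90)&(hsv[250:305,130:160,2]>90)).astype(np.uint8)
r=cv2.minAreaRect(cv2.findNonZero(m)+np.array([130,250])); print(r)
b=cv2.boxPoints(r); print([np.round(ray("top",q,.035),3).tolist() for q in b])
E
```

```text
[([0.5891, 0.1982], 335, [22, 21]), ([0.511, 0.204], 339, [21, 20]), ([0.4048, 0.1854], 339, [21, 20]), ([0.3622, -0.2766], 288, [38, 10]), ([0.3236, 0.637], 83, [26, 51]), ([0.317, 0.618], 91, [24, 59])]
((143.5, 276.5), (53.0, 23.0), 90.0)
[[0.487, 0.398, 0.035], [0.485, 0.332, 0.035], [0.334, 0.334, 0.035], [0.336, 0.399, 0.035]]
```

View pics/c1.png

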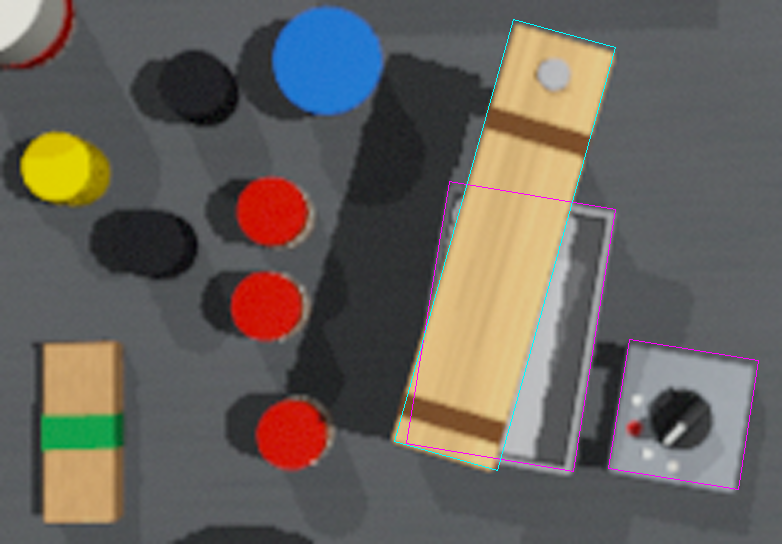

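The overlay fits within about 2 mm. Warmer pose is (0.4885, 0.0015, yaw −0.19) and the board is at about −0.11. The three red jars are confirmed at crop pixels (273,212), (269,306) and (292,433), and the pointer is on the second dot.

```bash
cat >> h.py <<'E'
W=[.4885,.0015,-.19]
def wp(x,y,z=0): return w2p(W,[x,y,z])[0]
E
python3 - <<'E'
from h import *
print("via",go(.47,-.27,.43,-.19,False))
E
python3 -m jog '[[[0.1,-0.55,-0.05],0.13,1],[[0.9,-0.4,-0.05],0.13,1]]' 2>&1 | head -5
```

```text
via [0.9922, -0.3896, -0.0632, 0.133]
time: 1.6
tool_pos: [0.1619, -0.4216, 0.4119]
tool_rot: [-3.139, 0.001, -0.132]
contact_force: [0.9, -0.4, 0.0]
opening: 0.0762
```

```bash
python3 - <<'E'
from h import *
print("via",go(.47,-.27,.43,-.19,False))
E
```

```text
via [0.7135, -0.4773, -0.045, 0.0184]
```

```bash
python3 -m jog '[[[0.71,-0.48,-0.045],0.018,1],[[0.71,-0.48,-0.045],0.018,1],[[0.71,-0.48,-0.045],0.018,1],[[0.71,-0.48,-0.045],0.018,1],[[0.71,-0.48,-0.045],0.018,1],[[0.71,-0.48,-0.045],0.018,1],[[0.71,-0.48,-0.045],0.018,1]]'
python3 - <<'E'
from h import *
p=wp(-.065,.125); print(p,go(p[0],p[1],.43,-.19,False))
E
```

```text
time: 2.48
tool_pos: [0.4701, -0.2663, 0.4302]
tool_rot: [-3.141, -0.0, -0.175]
contact_force: [-0.1, 0.5, 0.4]
opening: 0.0062
grip_force: 0.0
[0.44827709 0.13652636 0.        ] [-0.2292, -0.9821, 0.0005, 0.0047]
```

```bash
python3 -m jog '[[[-0.23,-0.98,0],0.005,1],[[-0.23,-0.98,0],0.005,1],[[-0.23,-0.98,0],0.005,1],[[-0.23,-0.98,0],0.005,1],[[-0.23,-0.98,0],0.005,1],[[-0.23,-0.98,0],0.005,1],[[-0.23,-0.98,0],0.005,1],[[-0.23,-0.98,0],0.005,1],[[-0.23,-0.98,0.205],0.005,1],[[-0.23,-0.98,0.205],0.005,1],[[-0.23,-0.98,0.205],0.005,1]]'
python3 - <<'E'
from h import *
for th in(-.08,.1,.3,.5,.7,.9,1.1,1.25,1.32):
    o=.04+.0095*abs(np.sin(th))+.019*np.cos(th); r=.26
    p=wp(.195-r*np.cos(th)-o*np.sin(th),-r*np.sin(th)+o*np.cos(th)); print(th,p[:2].round(3),go(p[0],p[1],.346,-.19,False))
E
```

```text
time: 3.85
tool_pos: [0.4475, 0.1328, 0.3473]
tool_rot: [3.14, 0.003, -0.196]
contact_force: [0.2, 0.6, 0.7]
opening: 0.0003
grip_force: 0.0
-0.08 [0.445 0.092] [0.0148, 0.1022, 0.0033, -0.002]
0.1 [0.426 0.048] [-0.0101, 0.2191, 0.0035, -0.002]
0.3 [ 0.415 -0.003] [-0.0136, 0.3496, 0.0038, -0.002]
0.5 [ 0.414 -0.056] [0.0094, 0.4803, 0.0039, -0.002]
0.7 [ 0.423 -0.109] [0.0592, 0.6054, 0.004, -0.002]
0.9 [ 0.444 -0.16 ] [0.1347, 0.7192, 0.0039, -0.002]
1.1 [ 0.475 -0.206] [0.2334, 0.8161, 0.0038, -0.002]
1.25 [ 0.505 -0.235] [0.3203, 0.8745, 0.0036, -0.002]
1.32 [ 0.52  -0.247] [0.364, 0.8969, 0.0035, -0.002]
```

```bash
python3 -m jog '[[[0.015,0.1,0],0,1],[[-0.01,0.22,0],0,1],[[-0.013,0.35,0],0,1],[[0.01,0.48,0],0,1],[[0.06,0.605,0],0,1],[[0.135,0.72,0],0,1],[[0.233,0.816,0],0,1],[[0.32,0.875,0],0,1],[[0.36,0.897,0],0,1],[[0.36,0.897,0],0,1]]'
python3 -m jog '[[[-0.1,-0.1,0],0,1],[[-0.1,-0.1,0],0,1],[[-0.1,-0.1,-0.2],0,1],[[-0.1,-0.1,-0.2],0,1]]'
python3 - <<'E'
from h import *
im=cams.read_camera("top"); print(find("board_tip")); print(red(im)[:3])
A=(.589,.198); print(go(*A,.2,-.0), observe()["tool_pos"])
E
```

```text
time: 5.1
tool_pos: [0.5196, -0.2471, 0.3494]
tool_rot: [3.14, -0.002, -0.196]
contact_force: [-0.7, -0.0, 0.1]
opening: 0.0003
grip_force: 0.0
time: 5.6
tool_pos: [0.488, -0.1986, 0.4334]
tool_rot: [3.138, -0.008, -0.194]
contact_force: [0.1, 0.2, -0.5]
opening: 0.0003
grip_force: 0.0
[([0.5578, -0.3123, 0.1866], 0.67)]
[([0.5892, 0.1982], 336, [22, 21]), ([0.511, 0.2042], 343, [21, 21]), ([0.4048, 0.1847], 331, [22, 20])]
[0.055, -1.0222, 0.1794, -0.0619] [ 0.48798968 -0.19862894  0.43191539]
```

```bash
python3 - <<'E'
from h import *
print(go(.5905,.1975,.14,-.19))
E
```

```text
[0.0579, -1.0221, 0.3294, -0.0014]
```

```bash
python3 -m jog '[[[0.06,-1,0],0,0],[[0.06,-1,0],0,0],[[0.06,-1,0],0,0],[[0.06,-1,0],0,0],[[0.06,-1,0],0,0],[[0.06,-1,0],0,0],[[0.06,-1,0],0,0],[[0.06,-1,0.3],0,0],[[0.06,-1,0.3],0,0],[[0.06,-1,0.3],0,0]]'
python3 - <<'E'
from h import *
im=cams.read_camera("scene")
for t in["jar1"]: print(find(t,"scene"))
print(go(.5905,.1975,.056,-.19))
E
```

```text
time: 6.95
tool_pos: [0.5874, 0.189, 0.3033]
tool_rot: [3.137, 0.011, -0.194]
contact_force: [-0.3, -0.5, 0.6]
opening: 0.0915
grip_force: 0.0
[([0.5624, 0.3009, -0.0043], 0.89), ([0.5888, 0.1983, 0.0039], 0.85), ([0.6325, 0.3746, -0.0035], 0.68), ([0.5113, 0.202, 0.0001], 0.51)]
[-0.0017, -0.0206, 0.2359, -0.0015]
```

```bash
sed -i 's/Rm=R.from_euler("xyz",o\["tool_rot"\])/Rm=R.from_euler("xyz",[np.pi,0,ya])/' h.py
python3 -m jog '[[[0.003,-0.022,0.13],0,0],[[0.003,-0.022,0.235],0,0],[[0.003,-0.022,0.235],0,0],[[0.003,-0.022,0.235],0,1],[[0.003,-0.022,0.235],0,1],[[0.003,-0.022,0.235],0,1],[[0.003,-0.022,0.235],0,1],[[0.003,-0.022,0.235],0,1]]' 25
python3 - <<'E'
from h import *
o=observe(); print(o["opening"],o["grip_force"]); p=wp(.064,0); print(p,go(p[0],p[1],.25,-.19))
E
```

```text
time: 8.05
tool_pos: [0.5921, 0.1977, 0.2154]
tool_rot: [3.141, -0.001, -0.194]
contact_force: [-1.6, -1.6, 6.4]
opening: 0.0577
grip_force: 25.0
0.057680926398341825 25.000865757465363
[ 0.55134827 -0.01058697  0.        ] [0.0006, 0.5305, -0.4845, -0.0013]
```

```bash
python3 -m jog '[[[0,0,-0.13],0,1],[[0,0,-0.26],0,1],[[0,0.13,-0.26],0,1],[[0,0.26,-0.26],0,1],[[0,0.39,-0.26],0,1],[[0,0.53,-0.26],0,1],[[0,0.53,-0.26],0,1],[[0,0.53,-0.26],0,1],[[0,0.53,-0.26],0,1]]'
python3 - <<'E'
from h import *
p=wp(.064,0); print(p,go(p[0],p[1],.078,-.19)); im=cams.read_camera("top")
crop("top",im,180,130,360,310,3.3,"c2.png",[(w2p(W,rect(0,0,.22,.14,.065)),(255,0,255)),(w2p(W,rect(0,0,.21,.13,.02)),(0,255,0))])
E
```

```text
time: 9.18
tool_pos: [0.551, -0.0089, 0.3181]
tool_rot: [-3.141, 0.001, -0.193]
contact_force: [0.6, 0.0, -3.2]
opening: 0.0571
grip_force: 25.0
[ 0.55134827 -0.01058697  0.        ] [0.0016, 0.0039, 0.2023, -0.0009]
```

View pics/c2.png

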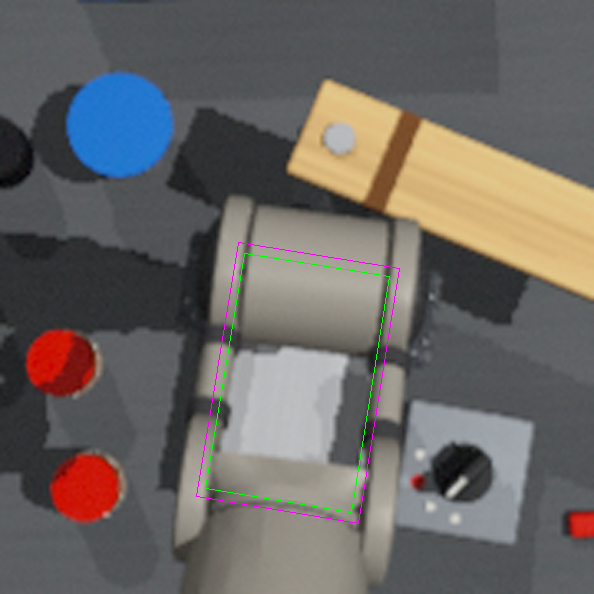

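```bash
python3 -m jog '[[[0.0016,0.004,0.1],0,1],[[0.0016,0.004,0.17],0,1],[[0.0016,0.004,0.19],0,1],[[0.0016,0.004,0.204],0,1],[[0.0016,0.004,0.204],0,1],[[0.0016,0.004,0.204],0,0.2],[[0.0016,0.004,0.204],0,0.2],[[0.0016,0.004,0.204],0,0.2],[[0.0016,0.004,0.1],0,0.2],[[0.0016,0.004,-0.05],0,0.2],[[0.0016,0.004,-0.05],0,0.2]]'
python3 - <<'E'
from h import *
im=cams.read_camera("top"); print(red(im)[:4]); cams.read_camera("scene");print(find("jar1","scene")); print(go(.5105,.203,.15,-.19))
E
```

```text
time: 10.6
tool_pos: [0.5523, -0.012, 0.3436]
tool_rot: [-3.141, -0.011, -0.194]
contact_force: [0.3, -0.2, -0.6]
opening: 0.0732
grip_force: 0.0
[([0.5112, 0.2041], 334, [21, 20]), ([0.4047, 0.1851], 338, [21, 20]), ([0.3621, -0.2763], 285, [38, 10]), ([0.3236, 0.637], 83, [26, 51])]
[([0.5473, -0.0101, 0.0251], 0.95), ([0.6979, 0.2609, -0.0025], 0.72), ([0.6322, 0.3748, -0.0045], 0.63), ([0.5637, 0.3011, -0.003], 0.6), ([0.5117, 0.2037, 0.0003], 0.56)]
[-0.2027, -0.5074, 0.0718, -0.0014]
```

```bash
python3 -m jog '[[[-0.2,-0.5,0],0,0],[[-0.2,-0.508,0],0,0],[[-0.2,-0.508,0],0,0],[[-0.2,-0.508,0],0,0],[[-0.2,-0.508,0.05],0,0],[[-0.2,-0.508,0.1],0,0],[[-0.2,-0.508,0.1],0,0]]'
python3 - <<'E'
from h import *
im=cams.read_camera("scene");print(find("jar1","scene")); print(go(.511,.2035,.056,-.19))
E
```

```text
time: 11.62
tool_pos: [0.5111, 0.2029, 0.2957]
tool_rot: [3.139, 0.006, -0.194]
contact_force: [0.4, 0.2, 0.8]
opening: 0.0923
grip_force: 0.0
[([0.5647, 0.3003, -0.0017], 0.91), ([0.6964, 0.2594, -0.0], 0.78), ([0.5453, -0.0092, 0.0234], 0.71), ([0.51, 0.2033, 0.0012], 0.58), ([0.6334, 0.3771, -0.0022], 0.56), ([0.4001, 0.1832, -0.0008], 0.53)]
[-0.0028, -0.001, 0.2068, -0.0015]
```

```bash
python3 -m jog '[[[0,-0.001,0.1],0,0],[[0,-0.001,0.2],0,0],[[0,-0.001,0.2],0,0],[[0,-0.001,0.2],0,1],[[0,-0.001,0.2],0,1],[[0,-0.001,0.2],0,1],[[0,-0.001,0.2],0,1],[[0,-0.001,0.2],0,1],[[0,-0.001,0.07],0,1],[[0,-0.001,-0.06],0,1],[[0,-0.001,-0.06],0,1]]' 25
python3 - <<'E'
from h import *
p=wp(0,0); print(p,go(p[0],p[1],.16,-.19)); cams.read_camera("scene");print(find("jar1","scene"))
E
```

```text
time: 13.1
tool_pos: [0.5129, 0.2037, 0.3261]
tool_rot: [-3.138, -0.007, -0.194]
contact_force: [-0.2, 0.2, -1.9]
opening: 0.0571
grip_force: 25.0
[0.4885 0.0015 0.    ] [0.0378, 0.5078, 0.0174, -0.0014]
[([0.6981, 0.2613, -0.0043], 0.93), ([0.5138, 0.2052, 0.1098], 0.91), ([0.5636, 0.3024, -0.0032], 0.82), ([0.6329, 0.3765, -0.005], 0.67), ([0.404, 0.1834, -0.001], 0.57), ([0.5471, -0.0099, 0.0236], 0.56)]
```

```bash
python3 -m jog '[[[0,0.13,0],0,1],[[0.025,0.26,0],0,1],[[0.025,0.39,0],0,1],[[0.025,0.508,0],0,1],[[0.025,0.508,0],0,1],[[0.025,0.508,0],0,1],[[0.025,0.508,0],0,1]]'
python3 - <<'E'
from h import *
p=wp(-.005,0); print(p,go(p[0],p[1],.078,-.19));cams.read_camera("scene");print(find("jar1","scene"))
E
```

```text
time: 14.08
tool_pos: [0.4826, 0.0031, 0.3217]
tool_rot: [-3.142, 0.002, -0.193]
contact_force: [-0.4, 0.1, -2.3]
opening: 0.0574
grip_force: 25.0
[0.48358998 0.00244429 0.        ] [0.0027, 0.0011, 0.2112, -0.001]
[([0.4796, 0.003, 0.1056], 0.87), ([0.5487, -0.0121, 0.0245], 0.87), ([0.5651, 0.2999, -0.0028], 0.72), ([0.6324, 0.3737, -0.0011], 0.72), ([0.6964, 0.2562, -0.0001], 0.65), ([0.404, 0.1827, -0.0031], 0.64)]
```

```bash
python3 -m jog '[[[0.002,0.001,0.1],0,1],[[0.002,0.001,0.18],0,1],[[0.002,0.001,0.2],0,1],[[0.002,0.001,0.213],0,1],[[0.002,0.001,0.213],0,1],[[0.002,0.001,0.213],0,0.2],[[0.002,0.001,0.213],0,0.2],[[0.002,0.001,0.213],0,0.2],[[0.002,0.001,0.1],0,0.2],[[0.002,0.001,-0.02],0,0.2],[[0.002,0.001,-0.02],0,0.2]]'
python3 - <<'E'
from h import *
im=cams.read_camera("top"); print(red(im)[:4]); cams.read_camera("scene");print(find("jar1","scene")); print(go(.4045,.184,.15,-.19))
E
```

```text
time: 15.55
tool_pos: [0.4843, 0.0014, 0.3339]
tool_rot: [-3.141, -0.008, -0.194]
contact_force: [0.1, -0.5, -0.1]
opening: 0.0735
grip_force: 0.0
[([0.5557, -0.0106], 232, [20, 15]), ([0.4047, 0.1849], 333, [21, 20]), ([0.3621, -0.2764], 287, [38, 10]), ([0.3236, 0.637], 83, [26, 51])]
[([0.5645, 0.3021, -0.0013], 0.96), ([0.6294, 0.3767, -0.0019], 0.86), ([0.4043, 0.1822, -0.0008], 0.84), ([0.5448, -0.008, 0.024], 0.78), ([0.4796, 0.0029, 0.0197], 0.61)]
[-0.2806, -0.4096, 0.0512, -0.0014]
```

```bash
python3 -m jog '[[[-0.28,-0.41,0],0,0],[[-0.28,-0.41,0],0,0],[[-0.28,-0.41,0],0,0],[[-0.28,-0.41,0],0,0],[[-0.28,-0.41,0.05],0,0],[[-0.28,-0.41,0.09],0,0],[[-0.28,-0.41,0.09],0,0]]'
python3 - <<'E'
from h import *
im=cams.read_camera("scene");print(find("jar1","scene")); print(go(.405,.184,.056,-.19))
E
```

```text
time: 16.58
tool_pos: [0.4049, 0.1834, 0.2927]
tool_rot: [3.139, 0.004, -0.195]
contact_force: [0.5, 0.3, -0.0]
opening: 0.0918
grip_force: 0.0
[([0.4828, 0.0011, 0.0205], 0.83), ([0.5472, -0.0091, 0.0222], 0.75), ([0.4015, 0.18, -0.0045], 0.7), ([0.6985, 0.2589, -0.0015], 0.64), ([0.5658, 0.3002, -0.0041], 0.63), ([0.6312, 0.3756, -0.0032], 0.58)]
[-0.0013, -0.0007, 0.1973, -0.0016]
```

```bash
python3 -m jog '[[[0,0,0.1],0,0],[[0,0,0.193],0,0],[[0,0,0.193],0,0],[[0,0,0.193],0,1],[[0,0,0.193],0,1],[[0,0,0.193],0,1],[[0,0,0.193],0,1],[[0,0,0.193],0,1]]' 25
python3 -m jog '[[[0,0,-0.13],0,1],[[0,0,-0.27],0,1],[[0,0,-0.27],0,1]]'
python3 - <<'E'
from h import *
p=wp(-.070,0); print(p,go(p[0],p[1],.16,-.19)); cams.read_camera("scene");print(find("jar1","scene"))
E
```

```text
time: 17.68
tool_pos: [0.4053, 0.1841, 0.2178]
tool_rot: [-3.141, -0.001, -0.194]
contact_force: [-1.0, -0.4, 7.0]
opening: 0.0573
grip_force: 25.0
time: 18.05
tool_pos: [0.4059, 0.1844, 0.3285]
tool_rot: [-3.138, -0.007, -0.194]
contact_force: [-0.1, -0.8, -4.0]
opening: 0.0574
grip_force: 25.0
[0.4197597  0.01472012 0.        ] [0.1158, 0.4095, 0.0232, -0.0013]
[([0.6296, 0.3781, -0.0011], 0.86), ([0.5484, -0.0126, 0.0209], 0.78), ([0.7007, 0.2603, -0.0005], 0.75), ([0.4832, 0.0045, 0.0219], 0.72), ([0.5643, 0.2982, -0.0031], 0.67), ([0.4076, 0.1847, 0.1142], 0.57)]
```

```bash
python3 -m jog '[[[0.05,0.13,0],0,1],[[0.116,0.26,0],0,1],[[0.116,0.41,0],0,1],[[0.116,0.41,0],0,1],[[0.116,0.41,0],0,1],[[0.116,0.41,0],0,1]]'
python3 - <<'E'
from h import *
p=wp(-.070,0); print(p,go(p[0],p[1],.0795,-.19));cams.read_camera("scene");print(find("jar1","scene"))
E
```

```text
time: 18.9
tool_pos: [0.4188, 0.0152, 0.3245]
tool_rot: [-3.142, 0.002, -0.193]
contact_force: [-0.5, 0.6, -4.1]
opening: 0.0573
grip_force: 25.0
[0.4197597  0.01472012 0.        ] [0.0025, 0.0008, 0.2144, -0.0008]
[([0.4817, 0.0025, 0.0242], 0.89), ([0.6969, 0.2594, -0.003], 0.67), ([0.4179, 0.0139, 0.1068], 0.65), ([0.5463, -0.0091, 0.0224], 0.64), ([0.6304, 0.376, -0.0042], 0.58), ([0.5626, 0.3028, -0.0022], 0.56)]
```

```bash
python3 -m jog '[[[0,0,0.1],0,1],[[0,0,0.18],0,1],[[0,0,0.2],0,1],[[0,0,0.212],0,1],[[0,0,0.212],0,1],[[0,0,0.212],0,0.2],[[0,0,0.212],0,0.2],[[0,0,0.212],0,0.2],[[0,0,0.1],0,0.2],[[0,0,-0.05],0,0.2],[[0,0,-0.05],0,0.2]]'
python3 - <<'E'
from h import *
im=cams.read_camera("top"); print(red(im)[:4]); print(find("carton1")); cams.read_camera("scene");print(find("jar1","scene"),find("carton1","scene")); print(go(.410,.366,.15,0))
E
```

```text
time: 20.38
tool_pos: [0.42, 0.0141, 0.3493]
tool_rot: [-3.141, -0.01, -0.194]
contact_force: [0.9, -1.0, 0.0]
opening: 0.0734
grip_force: 0.0
[([0.5493, -0.0096], 312, [20, 20]), ([0.4813, 0.0041], 307, [20, 19]), ([0.3621, -0.2764], 287, [38, 10]), ([0.3236, 0.637], 83, [26, 51])]
[([0.4103, 0.369, 0.0006], 0.62)]
[([0.4192, 0.013, 0.0178], 0.91), ([0.5478, -0.0145, 0.0227], 0.83), ([0.5655, 0.3014, -0.002], 0.8), ([0.6982, 0.2586, -0.0046], 0.79), ([0.6338, 0.373, -0.0033], 0.64), ([0.4832, 0.0009, 0.019], 0.59)] [([0.4075, 0.3629, 0.0001], 0.97)]
[-0.1908, -0.8587, 0.0873, -0.0619]
```

```bash
python3 -m jog '[[[-0.19,-0.86,0],-0.062,0],[[-0.19,-0.86,0],-0.062,0],[[-0.19,-0.86,0],-0.062,0],[[-0.19,-0.86,0],-0.062,0],[[-0.19,-0.86,0],-0.062,0],[[-0.19,-0.86,0],-0.062,0],[[-0.19,-0.86,0.15],-0.062,0],[[-0.19,-0.86,0.28],-0.062,0],[[-0.19,-0.86,0.28],-0.062,0]]'
python3 - <<'E'
from h import *
print(go(.410,.366,.025,0))
E
```

```text
time: 21.75
tool_pos: [0.4093, 0.3655, 0.2286]
tool_rot: [3.135, 0.01, 0.001]
contact_force: [-0.1, -0.3, 0.3]
opening: 0.0921
grip_force: 0.0
[0.0018, -0.0013, 0.1109, 0.0002]
```

```bash
python3 -m jog '[[[0,0,0.06],0,0],[[0,0,0.11],0,0],[[0,0,0.11],0,0],[[0,0,0.11],0,1],[[0,0,0.11],0,1],[[0,0,0.11],0,1],[[0,0,0.11],0,1],[[0,0,0.11],0,1]]' 10
python3 -m jog '[[[0,0,-0.13],0,1],[[0,0,-0.26],0,1],[[0,0,-0.38],0,1],[[0,0,-0.38],0,1]]'
python3 - <<'E'
from h import *
im=cams.read_camera("top");  cams.read_camera("scene");print(find("jar1","scene"),find("carton1","scene"));p=wp(0,0); print(go(p[0],p[1],.18,-.19))
E
```

```text
time: 22.75
tool_pos: [0.4109, 0.3665, 0.1897]
tool_rot: [-3.141, -0.001, 0.0]
contact_force: [-0.5, -0.1, 5.7]
opening: 0.06
grip_force: 10.0
time: 23.25
tool_pos: [0.4114, 0.3669, 0.345]
tool_rot: [-3.137, -0.007, 0.001]
contact_force: [0.1, 0.0, -0.6]
opening: 0.0593
grip_force: 10.0
[([0.4174, 0.0143, 0.0193], 0.91), ([0.6314, 0.3766, -0.0018], 0.76), ([0.4814, 0.0018, 0.0199], 0.65), ([0.5656, 0.2997, 0.0002], 0.64), ([0.6961, 0.2569, -0.0029], 0.57), ([0.5469, -0.0083, 0.0264], 0.55), ([0.5063, 0.4974, -0.0025], 0.17)] [([0.4109, 0.363, 0.156], 0.68), ([0.7162, 0.1491, 0.0017], 0.25)]
[0.1947, 0.9117, 0.0008, 0.0606]
```

```bash
python3 -m jog '[[[0.195,0.91,-0.02],0.06,1],[[0.195,0.91,-0.02],0.06,1],[[0.195,0.91,-0.02],0.06,1],[[0.195,0.91,-0.02],0.06,1],[[0.195,0.91,-0.02],0.06,1],[[0.195,0.91,-0.02],0.06,1],[[0.195,0.91,-0.02],0.06,1],[[0.195,0.91,-0.02],0.06,1],[[0.195,0.91,-0.02],0.06,1]]'
python3 - <<'E'
from h import *
cams.read_camera("scene");print(find("jar1","scene"),find("carton1","scene"));p=wp(0,0); print(go(p[0],p[1],.122,-.19))
E
```

```text
time: 24.58
tool_pos: [0.4887, 0.0038, 0.3486]
tool_rot: [-3.141, 0.002, -0.186]
contact_force: [0.5, -0.9, -0.7]
opening: 0.0598
grip_force: 10.0
[([0.6989, 0.2612, -0.0026], 0.95), ([0.5468, -0.0111, 0.0241], 0.91), ([0.4157, 0.0142, 0.0225], 0.9), ([0.6314, 0.3773, -0.003], 0.82), ([0.4827, 0.001, 0.0182], 0.76), ([0.5648, 0.2991, -0.0015], 0.7)] [([0.4868, 0.0019, 0.162], 0.75), ([0.5512, -0.3092, 0.1882], 0.42)]
[0.0002, 0.0055, 0.1698, 0.0013]
```

```bash
python3 -m jog '[[[0,0.004,0.1],0,1],[[0,0.004,0.15],0,1],[[0,0.004,0.165],0,1],[[0,0.004,0.17],0,1],[[0,0.004,0.17],0,1],[[0,0.004,0.17],0,1]]'
python3 -m jog '[[[0,0,0],0,0.1],[[0,0,0],0,0.1],[[0,0,0],0,0.1],[[0,0,-0.1],0,0.1],[[0,0,-0.25],0,0.1],[[0,0,-0.35],0,0.1],[[0,0,-0.35],0,0.1]]'
python3 - <<'E'
from h import *
cams.read_camera("top"); print(find("carton1")); cams.read_camera("scene");print(find("jar1","scene"),find("carton1","scene"),find("board_tip","scene"))
E
```

```text
time: 25.48
tool_pos: [0.4889, 0.0009, 0.282]
tool_rot: [3.142, -0.002, -0.188]
contact_force: [0.3, -0.3, -0.0]
opening: 0.06
grip_force: 10.0
time: 26.35
tool_pos: [0.489, 0.0009, 0.4245]
tool_rot: [-3.141, -0.007, -0.188]
contact_force: [0.8, 0.4, -0.2]
opening: 0.0824
grip_force: 0.0
[]
[([0.631, 0.3746, -0.0044], 0.73), ([0.4166, 0.0112, 0.0186], 0.69), ([0.4841, 0.0002, 0.018], 0.61), ([0.564, 0.2998, -0.0024], 0.57), ([0.5485, -0.0097, 0.0234], 0.56), ([0.6984, 0.2612, -0.0017], 0.55), ([0.6768, -0.0382, 0.1857], 0.28)] [([0.4873, -0.0017, 0.0915], 0.93)] [([0.4693, -0.3835, -0.0027], 0.69), ([0.5555, -0.3098, 0.1904], 0.65)]
```

```bash
python3 - <<'E'
from h import *
th=1.345;o=.08;r=.24
p=wp(.195-r*np.cos(th)+o*np.sin(th),-r*np.sin(th)-o*np.cos(th)); print(p,go(p[0],p[1],.43,-.19,False))
E
```

```text
[ 0.65623397 -0.28719176  0.        ] [0.5465, 0.6291, -0.0254, 0.0006]
```

```bash
python3 -m jog '[[[0.15,0.18,-0.03],0,1],[[0.55,0.63,-0.03],0,1],[[0.55,0.63,-0.03],0,1],[[0.55,0.63,-0.03],0,1],[[0.55,0.63,-0.03],0,1],[[0.55,0.63,-0.03],0,1],[[0.55,0.63,-0.03],0,1],[[0.55,0.63,0.1],0,1],[[0.55,0.63,0.18],0,1],[[0.55,0.63,0.18],0,1]]'
python3 - <<'E'
from h import *
for th in(1.3,1.1,.9,.7,.5,.3,.15,.08,.04,0):
    o=.04+.0095*abs(np.sin(th))+.019*np.cos(th); r=.24
    p=wp(.195-r*np.cos(th)+o*np.sin(th),-r*np.sin(th)-o*np.cos(th)); print(th,p[:2].round(3),go(p[0],p[1],.348,-.19,False))
cams.read_camera("scene");print(find("board_tip","scene"))
E
```

```text
time: 27.9
tool_pos: [0.657, -0.2862, 0.3461]
tool_rot: [-3.139, 0.007, -0.187]
contact_force: [-0.4, 0.3, 0.3]
opening: 0.0005
grip_force: 0.0
1.3 [ 0.622 -0.274] [-0.0919, -0.0127, -0.0048, 0.001]
1.1 [ 0.578 -0.26 ] [-0.207, -0.028, -0.0048, 0.001]
0.9 [ 0.537 -0.237] [-0.3189, -0.0657, -0.0048, 0.001]
0.7 [ 0.5   -0.205] [-0.423, -0.1256, -0.0048, 0.001]
0.5 [ 0.47  -0.167] [-0.5147, -0.2064, -0.0048, 0.001]
0.3 [ 0.448 -0.122] [-0.5894, -0.3057, -0.0048, 0.001]
0.15 [ 0.438 -0.086] [-0.6317, -0.3902, -0.0048, 0.001]
0.08 [ 0.435 -0.068] [-0.647, -0.4321, -0.0048, 0.001]
0.04 [ 0.434 -0.058] [-0.6543, -0.4565, -0.0048, 0.001]
0 [ 0.433 -0.048] [-0.6607, -0.4813, -0.0048, 0.001]
[([0.5566, -0.3121, 0.1874], 0.77), ([0.362, -0.347, 0.0037], 0.64)]
```

```bash
python3 -m jog '[[[-0.09,-0.01,0],0,1],[[-0.207,-0.028,0],0,1],[[-0.319,-0.066,0],0,1],[[-0.423,-0.126,0],0,1],[[-0.515,-0.206,0],0,1],[[-0.59,-0.306,0],0,1],[[-0.632,-0.39,0],0,1],[[-0.647,-0.432,0],0,1],[[-0.647,-0.432,0],0,1],[[-0.647,-0.432,0],0,1]]'
python3 -m jog '[[[0.02,0.15,0],0,1],[[0.02,0.3,0],0,1],[[0.02,0.45,0],0,1],[[0.02,0.45,0],0,1],[[0.02,0.45,0],0,1]]'
cat > b.py <<'E'
from h import *
def edges(im):  # wood mask -> board angle from its long axis, top face z=.198
    hsv=cv2.cvtColor(im,cv2.COLOR_RGB2HSV); m=((hsv[...,0]>10)&(hsv[...,0]<25)&(hsv[...,1]>70)&(hsv[...,2]>70)).astype(np.uint8)
    m[:150]=0; m[300:]=0; m[:,:225]=0; m[:,:]=cv2.morphologyEx(m,cv2.MORPH_CLOSE,np.ones((15,15)))
    k,l,st,ce=cv2.connectedComponentsWithStats(m); i=1+np.argmax(st[1:,4])
    r=cv2.minAreaRect(cv2.findNonZero((l==i).astype(np.uint8))); b=np.array([ray("top",q,.198)[:2] for q in cv2.boxPoints(r)])
    s=[b[1]-b[0],b[2]-b[1]]; d=max(s,key=np.linalg.norm); d=d*np.sign(d[0]); print("size",[round(np.linalg.norm(v),3) for v in s],"c",b.mean(0))
    return np.arctan2(d[1],d[0])-W[2]
im=cams.read_camera("top"); print("theta",edges(im)); t=find("board_tip"); print(t)
cams.read_camera("scene"); t+=find("board_tip","scene"); print(t[-2:])
pv=wp(.195,0)
for q,c in t: print(np.arctan2(pv[1]-q[1],pv[0]-q[0])+.19)
import sys
if len(sys.argv)>1: crop("top",im,200,140,350,310,3.5,sys.argv[1],[(board(W,0),(255,255,0)),(w2p(W,rect(0,0,.22,.14,.065)),(255,0,255))])
E
python3 b.py c3.png
```

```text
time: 29.25
tool_pos: [0.4364, -0.0704, 0.3496]
tool_rot: [3.141, -0.001, -0.188]
contact_force: [0.3, -0.5, -0.4]
opening: 0.0007
grip_force: 0.0
time: 29.88
tool_pos: [0.4098, -0.2485, 0.3488]
tool_rot: [-3.141, 0.001, -0.19]
contact_force: [-0.2, 0.4, -0.8]
opening: 0.0004
grip_force: 0.0
size [np.float64(0.33), np.float64(0.09)] c [ 0.54391784 -0.01643567]
theta 0.06960188572772961
[([0.3774, -0.0008, 0.1875], 0.65)]
[([0.6543, -0.3415, 0.001], 0.66), ([0.4093, -0.142, 0.0739], 0.23)]
0.07638521184949015
0.06485339059233719
1.6770827891664313
0.5653882965809237
```

View pics/c3.png

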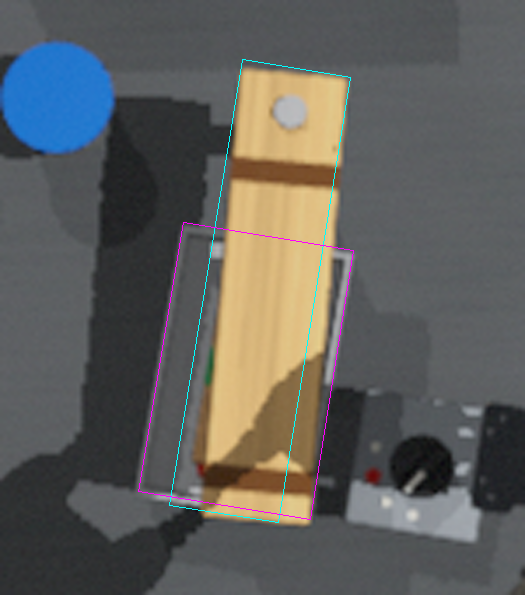

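```bash
python3 - <<'E'
from h import *
for th in(.1,.05,.015):
    o=.04+.0095*abs(np.sin(th))+.019*np.cos(th); r=.24
    p=wp(.195-r*np.cos(th)+o*np.sin(th),-r*np.sin(th)-o*np.cos(th)); print(th,p[:2].round(3),go(p[0],p[1],.348,-.19,False))
E
```

```text
0.1 [ 0.436 -0.073] [-0.0183, -0.4382, 0.0032, 0.0012]
0.05 [ 0.434 -0.061] [-0.0279, -0.4686, 0.0032, 0.0012]
0.015 [ 0.433 -0.052] [-0.0337, -0.4902, 0.0032, 0.0012]
```

```bash
python3 -m jog '[[[-0.01,-0.15,0],0,1],[[-0.02,-0.3,0],0,1],[[-0.02,-0.4,0],0,1],[[-0.025,-0.44,0],0,1],[[-0.03,-0.47,0],0,1],[[-0.033,-0.485,0],0,1],[[-0.034,-0.49,0],0,1],[[-0.034,-0.49,0],0,1],[[-0.034,-0.49,0],0,1]]'
python3 -m jog '[[[0.02,0.15,0],0,1],[[0.02,0.3,0],0,1],[[0.02,0.45,0],0,1],[[0.02,0.45,0],0,1],[[0.02,0.45,0],0,1]]'
python3 b.py c4.png
```

```text
time: 31.2
tool_pos: [0.4333, -0.0533, 0.3492]
tool_rot: [-3.142, -0.0, -0.189]
contact_force: [0.8, 0.1, -0.4]
opening: 0.0006
grip_force: 0.1
time: 31.82
tool_pos: [0.4073, -0.2311, 0.349]
tool_rot: [-3.141, 0.001, -0.189]
contact_force: [-0.2, 1.0, -0.3]
opening: 0.0005
grip_force: 0.0
size [np.float64(0.33), np.float64(0.083)] c [ 0.54450725 -0.01228879]
theta 0.02364685396282032
[]
[([0.3818, 0.0147, 0.1886], 0.68), ([0.547, -0.0091, 0.0228], 0.28)]
0.023777969987203884
-0.004714066640801817
```

View pics/c4.png

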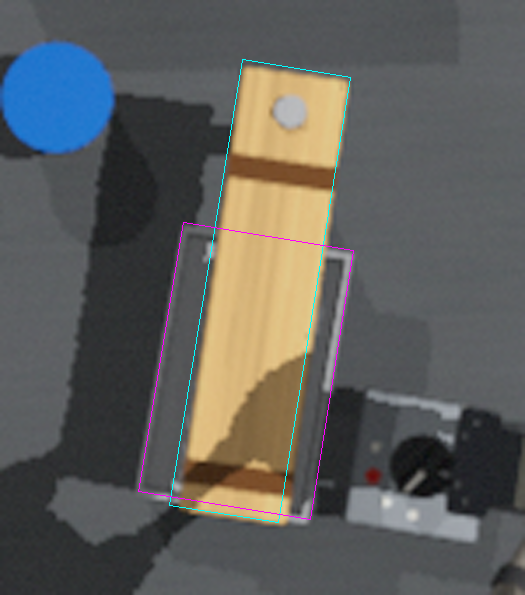

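```bash
python3 -m jog '[[[-0.02,-0.15,0],0,1],[[-0.02,-0.3,0],0,1],[[-0.02,-0.41,0],0,1],[[-0.022,-0.44,0],0,1],[[-0.022,-0.455,0],0,1],[[-0.022,-0.463,0],0,1],[[-0.022,-0.463,0],0,1],[[-0.022,-0.463,0],0,1]]'
python3 -m jog '[[[0.02,0.15,0],0,1],[[0.02,0.3,0],0,1],[[0.02,0.45,0],0,1],[[0.02,0.45,0],0,1],[[0.02,0.6,0],0,1],[[0.02,0.6,0],0,1]]'
python3 b.py c5.png
```

```text
time: 33.02
tool_pos: [0.4335, -0.0483, 0.3492]
tool_rot: [-3.142, -0.0, -0.189]
contact_force: [1.1, 0.4, 0.1]
opening: 0.0002
grip_force: 0.0
time: 33.78
tool_pos: [0.396, -0.2871, 0.3491]
tool_rot: [3.141, -0.001, -0.192]
contact_force: [-0.1, -0.0, 0.1]
opening: 0.0009
grip_force: 0.0
size [np.float64(0.33), np.float64(0.083)] c [ 0.54481276 -0.00966275]
theta -0.0012422176954721142
[([0.3819, 0.0192, 0.1864], 0.79)]
[([0.3819, 0.0192, 0.1864], 0.79), ([0.3857, 0.0216, 0.187], 0.73)]
0.009077840559973377
-0.001079548983201617
```

View pics/c5.png

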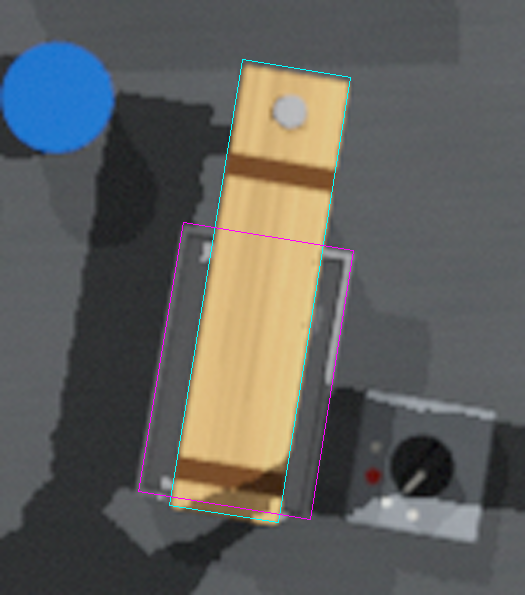

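```bash
python3 - <<'E'
from h import *
cams.read_camera("scene");print(find("jar1","scene"),find("carton1","scene"),find("selector_grip","scene"));cams.read_camera("top"); print(find("selector_grip"))
print(wp(-.05,-.155),go(.410,-.140,.17,-.79))
E
```

```text
[([0.5456, -0.0102, 0.0235], 0.79), ([0.697, 0.2595, -0.0017], 0.78), ([0.4818, 0.0016, 0.0175], 0.62), ([0.5623, 0.2992, -0.0032], 0.62), ([0.6324, 0.3754, -0.0003], 0.62), ([0.4161, 0.0126, 0.0194], 0.58)] [([0.4865, -0.0004, 0.0932], 0.65), ([0.3612, -0.3479, 0.0019], 0.28)] [([0.4108, -0.1405, 0.0764], 0.53)]
[([0.4054, -0.1379, 0.0778], 0.55)]
[ 0.41012666 -0.14126771  0.        ] [-0.0343, -0.3606, 0.0505, 0.1919]
```

```bash
python3 -m jog '[[[-0.034,-0.36,0],0.19,0.45],[[-0.034,-0.36,0],0.19,0.45],[[-0.034,-0.36,0],0.19,0.45],[[-0.034,-0.36,0],0.19,0.45],[[-0.034,-0.36,0],0.19,0.45],[[-0.034,-0.36,0],0.19,0.45],[[-0.034,-0.36,0.1],0.19,0.45],[[-0.034,-0.36,0.1],0.19,0.45],[[-0.034,-0.36,0.1],0.19,0.45]]'
python3 - <<'E'
from h import *
print(go(.410,-.1405,.078,-.79))
E
```

```text
time: 35.4
tool_pos: [0.4103, -0.1413, 0.31]
tool_rot: [-3.141, -0.001, -0.785]
contact_force: [-0.4, -0.8, 0.9]
opening: 0.0506
grip_force: 0.0
[-0.002, -0.001, 0.182, 0.0015]
```

```bash
python3 -m jog '[[[0,0,0.1],0,0.45],[[0,0,0.16],0,0.45],[[0,0,0.18],0,0.45],[[0,0,0.18],0,0.45],[[0,0,0.18],0,1],[[0,0,0.18],0,1],[[0,0,0.18],0,1],[[0,0,0.18],0,1],[[0,0,0.18],0,1]]' 15
python3 -m jog '[[[0,0,0],0.05,1],[[0,0,0],0.1,1],[[0,0,0],0.15,1],[[0,0,0],0.193,1],[[0,0,0],0.193,1],[[0,0,0],0.193,1],[[0,0,0],0.193,1]]'
python3 -m jog '[[[0,0,0],0,0.45],[[0,0,0],0,0.45],[[0,0,0],0,0.45],[[0,0,-0.1],0,0.45],[[0,0,-0.25],0,0.45],[[0,0,-0.4],0,0.45],[[0,0,-0.4],0,0.45]]'
python3 -m jog '[[[0.3,0.3,-0.4],0,0.45],[[0.3,0.3,-0.4],0,0.45],[[0.3,0.3,-0.4],0,0.45],[[0.3,0.3,-0.4],0,0.45]]'
```

```text
time: 36.52
tool_pos: [0.4097, -0.1415, 0.2375]
tool_rot: [3.14, -0.001, -0.784]
contact_force: [-4.3, -5.5, 3.2]
opening: 0.0136
grip_force: 15.0
time: 37.4
tool_pos: [0.4087, -0.1421, 0.2374]
tool_rot: [3.137, -0.002, -1.39]
contact_force: [-11.9, -11.6, 7.7]
opening: 0.014
grip_force: 15.0
time: 38.28
tool_pos: [0.4108, -0.141, 0.4016]
tool_rot: [-3.134, -0.006, -1.391]
contact_force: [-0.8, 0.1, -1.4]
opening: 0.0503
grip_force: 0.0
time: 38.78
tool_pos: [0.3124, -0.2815, 0.5581]
tool_rot: [-3.142, -0.0, -1.392]
contact_force: [0.1, -0.6, -0.1]
opening: 0.0504
grip_force: 0.0
```

```bash
python3 b.py c6.png; python3 - <<'E'
from h import *
cams.read_camera("scene"); print(find("jar1","scene"),find("carton1","scene"))
im=cams.read_camera("scene"); crop("scene",im,180,160,420,320,3.3,"s6.png",[])
for t in("shaker","small_tub","knife","bowl","squeeze","spatula"): print(t,find(t,"scene"))
E
```

```text
size [np.float64(0.33), np.float64(0.083)] c [ 0.54493632 -0.01013416]
theta -0.0029597667260779226
[([0.3846, 0.0188, 0.1886], 0.81)]
[([0.3846, 0.0188, 0.1886], 0.81), ([0.386, 0.0193, 0.1894], 0.63)]
0.008770297460424542
0.006281702626570601
[([0.5654, 0.3042, -0.0], 0.88), ([0.6978, 0.2574, -0.0041], 0.87), ([0.4828, 0.0035, 0.0205], 0.63), ([0.419, 0.0119, 0.0192], 0.62), ([0.634, 0.3765, -0.0029], 0.6), ([0.5464, -0.0105, 0.0234], 0.57)] [([0.4878, -0.0005, 0.0914], 0.89)]
shaker []
small_tub [([0.7166, 0.1506, 0.001], 0.78)]
knife [([0.3619, -0.347, 0.0003], 0.78)]
bowl [([0.5995, -0.4858, -0.0039], 0.81), ([0.4092, -0.1397, 0.0728], 0.2)]
squeeze [([0.4698, -0.3802, -0.0012], 0.69)]
spatula [([0.4206, 0.0146, 0.0225], 0.47)]
```

View pics/c6.png

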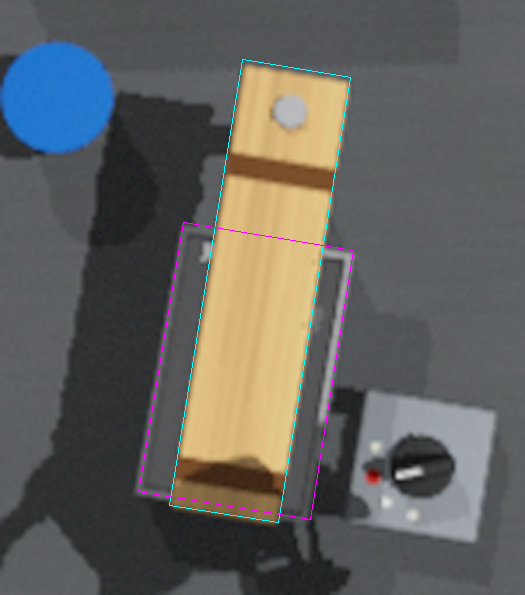

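View pics/s6.png

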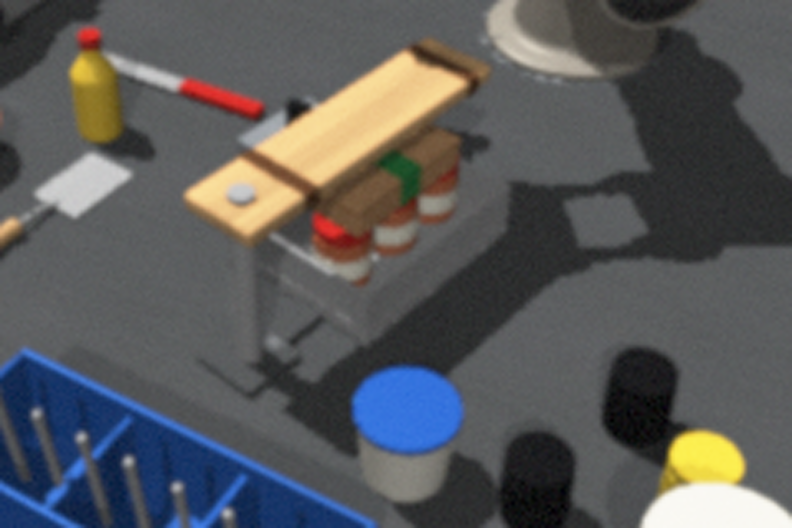

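The top crop shows the board on its target outline and the pointer at (405,474) aimed at the red dot (373,477). The scene crop shows three upright jars (340,245), (395,225) and (438,195), with the carton flat on them under the board. The gripper is clear of everything, so I'm handing in.

```bash
python3 -c "
from cell import robot
print(robot.hand_in())"
```

```text
the job is handed in; nothing more can be done
None
```

The job is handed in: all three jars stand upright in the tray, the one carton I found lies flat on top of them, the board is back along the middle (within about 0.01 rad), and the selector was turned to the red dot last.

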